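# Set the length gauge's stop to the sample strap and lock it

## Robot

A 6-joint arm with a two-finger parallel gripper is mounted at the origin on the work surface; the furniture and walls round the work are solid. World frame = base frame: x ahead of the robot, y to its left, z up, the work surface at z = 0. Lengths are in mm, angles in rad, forces in N, time in s.
With the tool pointing down it reaches from about 300 to 850 mm from the base axis. Payload 5.4 kg.
Tool frame: the origin (TCP) lies midway between the tips of the shut fingers; the grasp point (between the pads) lies 19 mm behind it (pinch_z is the z of the grasp point in the tool frame, in mm); z points along the fingers, y is the direction in which the jaws open and shut (so a half turn about z gives the same grasp; the last joint's range is limited). The gripper opens to 85 mm and grips with 20 to 120 N. Pads are 22 mm wide; open, the fingers measure 114 mm over their backs; the gripper's body (76 mm by 85 mm) begins 54 mm behind the grasp point. The pads swing forward as they close: fully open they stand 13 mm farther back than shut.
Start: joints at [1.095, 0.158, 1.597, -0, 1.386, -0.21], TCP at [151.052, 554.788, 231.299] pointing down, gripper open.
Joint ranges: [-2.91, 2.91], [-0.94, 2.29], [0.18, 2.7], [-1.29, 4.43], [0.17, 2.64], [-3, 3]. Speed limits (rad/s): [2.57, 2.57, 3.14, 3.14, 3.14, 3.14].

## Interface

Orientations are given as [roll, pitch, yaw] about the fixed x, y, z axes, in that order (R = Rz(yaw) Ry(pitch) Rx(roll)).
In Python, from rig import read_state, get_image, sign_off, pinch_z gives the robot as it stands.
- The arm moves only by the tool arm_command, never from a script. Its argument "plan" is a list of rows, each a list of 6 numbers: the shift along the tool's x, y, z as a fraction of full scale, then the turn, a rotation vector about the tool's x, y, z as a fraction of full scale. In form: [[x, y, z, wx, wy, wz], ...]. A call has 1 to 10 rows; each row shifts and turns the commanded pose from where the row before left it, along the tool's axes as they then stand; what a row does not reach is not made up. Full scale, the value 1, is 2.5 cm for a shift and 5 degrees for a turn. A row lasts 1/10 s, in which the tool goes at most 50 mm and 8.59 degrees, less where a joint would pass 70% of its speed; a pose out of reach is approached as far as the arm can. A call with a number of a shift or a turn outside -1 to 1 is refused whole. A call with a gripper value outside its range is refused whole. "fingers" is the opening, from -1 (shut) to 1 (fully open), set as the call begins (left out, the last holds). The fingers move at their own pace and stop on an object; "squeeze" is the grip in N (left out, the last holds). Time passes only in rows, so rows that do not move let the fingers close. It gives the time, the measured TCP pose, the force and the opening at its end, in the units of the state.
- read_state(): the state, without advancing time (a new reading comes with each control period).
- get_image(name): name is "scene" or "top" or "wrist"; returns a dict with "img" (400x640x3 uint8, blue, green, red), "fx", "fy", "cx", "cy" (pixels), "world_to_cam" (4x4, takes a point from world to camera coordinates). Camera axes: x right, y down, z forward; pixel columns grow to the right and rows downward; lengths in mm; the calibration is good to about 2 mm. A picture is of the moment at which its call begins. There is no depth.
- sign_off(): hands the job in, once; it reports no verdict.
The state is a dict: "t": time; "joint_pos": joint angles; "qd": joint speeds; "joint_efforts": joint torques, N m; "tool_pos": TCP position; "eef_rot": TCP orientation; "force": force on the tool from outside, world axes, zero at the start; "torque": the same for the moment, N m; "gripper_width": finger opening in mm.
Only numpy, scipy, OpenCV 4.12 (cv2) and the standard library are available. Lean on these libraries where they do the work, as an engineer would, in place of code of your own. Each camera call takes 0.05 s, during which the arm holds its last target. There are 200 camera calls.

## Task

The copper strap lying against the fence of the length gauge is the sample for the next batch. Set the sliding stop to it: turn the stop's keeper knob anticlockwise past its click to free the tab, lift the tab out of its notch, slide the stop towards the sample to the nearest notch it can take, where its blade stands just clear of the strap's free end, and let the tab drop fully home. Then lock it again by turning the keeper clockwise past its click to its end, and leave the straps, the caliper and the pencil where they lie.

Things in the scene. Friction and masses are not known exactly. Their poses are not given: they have to be found in the camera images.
- gauge: length gauge: plywood board 500 x 360 x 12 mm lying across the rims of the blue crate, a sloping grey desk on it. Origin: middle of the board's underside; z up, y along the rail to the fence (about world +y), x away from the robot. The rail's slope faces the robot: its outward normal n leans 30 degrees from vertical to -x (n = -0.5 x + 0.866 z); uphill is 0.866 x + 0.5 z
- guard_edge (a point): middle of the upper edge of the clear grey-tinted chip guard, 330 mm long, which rises square to the slope (parallel to n) along its upper side, its face 90 mm uphill of the middle line of tab and keeper. It overhangs them, so a vertical gripper does not fit: come in along -n, tilted about 30 degrees
- stop (a joint): place of the sliding stop along the rail (m): 0 in the notch where it is parked, grows towards the fence (gauge +y). Notches (gaps between round rungs 12 mm thick) lie at 0, 0.024, 0.048, 0.072, 0.096 and 0.120, with 2 mm of play either way. It drags with about 1 N, stays where it is left, and moves on only while the tab is lifted
- tab (a joint): lift of the stop's tab along n (m): 0 fully down in a notch, at most 0.018; its tongue clears the rungs from 0.013. A spring pulls it down (3 N down, 4.5 N lifted): let go over a notch it drops in
- keeper (a joint): turn of the keeper (rad): grows clockwise seen looking along -n. 1.22 (end stop, as at the start give or take 0.04) is locked: its steel nose lies over the tab's heel and the tab lifts no more than 2 or 3 mm. 0 (other end stop) is open. A ball detent at mid-turn (0.61) resists with about 0.1 N m; past it the keeper snaps on towards the end it is turned to
- tab_grip (a point): centre of the tab's black ribbed grip, 14 mm thick along the rail, 24 mm wide uphill-downhill, 36 mm tall along n (18 mm either way; right below it a flat steel heel reaches 30 mm towards the keeper). Moves with stop and tab. Axes: z along n, y along the rail to the fence, x uphill
- keeper_grip (a point): centre of the keeper's black bar grip, on its turning axis (along n), 58 mm from the tab on the side away from the fence. Bar 40 mm long, 13 mm thick, 30 mm tall along n (15 mm either way; a 16 mm radius disc under it). Turns with the keeper: at 0.61 the bar points straight uphill, at 0 it is turned 0.61 rad anticlockwise from that, at 1.22 as much clockwise
- stop_face (a point): on the stop's upright steel blade (8 mm thick, 36 mm wide, lower edge 2.5 mm over the board), in the face that looks along +y to the fence, 3 mm above its lower edge. It lies 20 mm on the fence side of the tab's middle
- fence_face (a point): foot of the fixed fence, a dark steel block 36 x 14 x 26 mm on the board at the +y end of the lane, in the face that looks to the stop; 201 mm from the stop's face when joint stop is 0. The lane is the strip of board between the two faces, in front of the rail, at gauge x 84 mm
- strap_long: loose flat copper strap 150 x 20 x 5 mm, a hole near each end, lying along gauge y. Origin: underside, middle of its +y end. One of the three straps lies in the lane (gauge x 84 mm) with this end at the fence, the others nearer the robot (gauge x 36 and 2 mm). If this one is in the lane, the stop belongs in notch 0.048, which leaves 3 mm between blade and strap
- strap_middle: loose flat copper strap 126 x 20 x 5 mm, a hole near each end, lying along gauge y. Origin: underside, middle of its +y end. One of the three straps lies in the lane (gauge x 84 mm) with this end at the fence, the others nearer the robot (gauge x 36 and 2 mm). If this one is in the lane, the stop belongs in notch 0.072, which leaves 3 mm between blade and strap
- strap_short: loose flat copper strap 102 x 20 x 5 mm, a hole near each end, lying along gauge y. Origin: underside, middle of its +y end. One of the three straps lies in the lane (gauge x 84 mm) with this end at the fence, the others nearer the robot (gauge x 36 and 2 mm). If this one is in the lane, the stop belongs in notch 0.096, which leaves 3 mm between blade and strap
- caliper: bystander: digital caliper, 65 x 220 x 15 mm, lying on the board nearer the robot. Origin: centre of its underside
- pencil: bystander: yellow pencil, 156 mm long, lying on the board in front of the parked stop. Origin: centre of its underside

How it is judged (in metres and radians):
On the way, in this order (a step that is already met when the one before it is completed fails the run):
1. the keeper is turned open past its click while the tab is still down in its first notch (value of joint keeper below 0.3 rad and value of joint tab below 0.002 m and value of joint stop below 0.006 m), for 0.1 s.
2. the tab is lifted out of its notch and the stop shifted along with it (value of joint tab above 0.009 m and value of joint stop above 0.01 m), for 0.05 s.
3. the stop stands in the notch next to the sample's free end, with the tab dropped home and the keeper open (((x of strap_long in the frame of gauge between 0.072 and 0.096 m and value of joint stop between 0.044 and 0.052 m) or (x of strap_middle in the frame of gauge between 0.072 and 0.096 m and value of joint stop between 0.068 and 0.076 m) or (x of strap_short in the frame of gauge between 0.072 and 0.096 m and value of joint stop between 0.092 and 0.1 m)) and value of joint tab below 0.002 m and value of joint keeper below 0.4 rad), for 0.2 s.
At the end, for the whole second after the job is handed in: The stop is within 4 mm of the notch nearest the sample strap's free end (0.048, 0.072 or 0.096 m for the long, middle or short strap in the lane), the tab is down within 2 mm, the keeper is turned past 1.0 rad (locked), the straps have moved less than 10 mm, and caliper and pencil less than 30 mm (((x of strap_long in the frame of gauge between 0.072 and 0.096 m and value of joint stop between 0.044 and 0.052 m) or (x of strap_middle in the frame of gauge between 0.072 and 0.096 m and value of joint stop between 0.068 and 0.076 m) or (x of strap_short in the frame of gauge between 0.072 and 0.096 m and value of joint stop between 0.092 and 0.1 m)) and value of joint tab below 0.002 m and value of joint keeper above 1 rad and distance of each of strap_long, strap_middle, strap_short from where it was at the start of the episode below 0.01 m and distance of each of caliper, pencil from where it was at the start of the episode below 0.03 m); the robot touches nothing.
It fails at once if the long copper strap is shoved out of place (more than 10 mm) (distance of strap_long from where it was at the start of the episode above 0.01 m).
It fails at once if the middle copper strap is shoved out of place (more than 10 mm) (distance of strap_middle from where it was at the start of the episode above 0.01 m).
It fails at once if the short copper strap is shoved out of place (more than 10 mm) (distance of strap_short from where it was at the start of the episode above 0.01 m).
It fails at once if the caliper is shoved out of place (more than 30 mm) (distance of caliper from where it was at the start of the episode above 0.03 m).
It fails at once if the pencil is shoved out of place (more than 30 mm) (distance of pencil from where it was at the start of the episode above 0.03 m).
It also fails if it takes over 58 s, if anything falls off the work surface, if the arm or the gripper's body presses on something with over 40 N, if the wrist force passes 120 N, or if a joint passes its speed limit or range.

## Working session

There is one attempt and no reset: what is moved stays moved. The work goes in short steps, Python scripts to look and compute and a tool call to move; the robot and the scene stay as the last step left them, time stands still between calls to the robot, and variables do not carry over. Pictures are saved under pics/ and viewed, about 8 in all and at most 12, crops included, and the job is handed in when it is done.

Besides the shell and the picture viewer there is one more tool, called after ">>>" in YAML: its name, and indented under it one key for each argument. arm_command: Moves the arm, as the interface text tells. Shift numbers are shares of 2.5 cm and turn numbers shares of 5 degrees, none past 1 either way. Its arguments: {"type":"object","properties":{"plan":{"type":"array","items":{"type":"array","items":{"type":"number"}}},"fingers":{"type":"number"},"squeeze":{"type":"number"}},"required":["plan"]}

```bash
mkdir -p pics; ls; python3 - <<'E'
from rig import *
import cv2,numpy as np
s=read_state();print({k:np.round(v,3).tolist() for k,v in s.items()},pinch_z)
for n in("scene","top"):
    d=get_image(n);cv2.imwrite(f"pics/{n}0.png",d["img"]);print(n,d["fx"],d["cx"],d["cy"],np.round(d["world_to_cam"],4).tolist())
    np.savez(f"{n}0.npz",**d)
E
```

```text
pics
{'t': 0.0, 'joint_pos': [1.095, 0.159, 1.598, 0.0, 1.386, -0.21], 'qd': [0.002, -0.0, 0.001, -0.0, 0.001, -0.001], 'joint_efforts': [-0.0, -39.6, -33.143, -0.0, 0.008, -0.0], 'tool_pos': [150.776, 554.242, 230.282], 'eef_rot': [-3.14, -0.0, 2.876], 'force': [-0.191, -0.503, 0.439], 'torque': [-0.021, 0.048, -0.042], 'gripper_width': 85.333} -18.700000000000003
scene 504.78763773427886 324.21065515488584 197.05830430859203 [[0.6082, -0.7938, 0.0036, -302.7034], [-0.5221, -0.4035, -0.7514, 550.4472], [0.5979, 0.4552, -0.6598, 769.353], [0.0, 0.0, 0.0, 1.0]]
top 436.4575456050901 322.0271847787355 197.34822169862392 [[-0.0098, -0.9999, 0.0137, -2.9355], [-0.9953, 0.0085, -0.0968, 549.1428], [0.0967, -0.0146, -0.9952, 1200.2795], [0.0, 0.0, 0.0, 1.0]]
```

View pics/scene0.png

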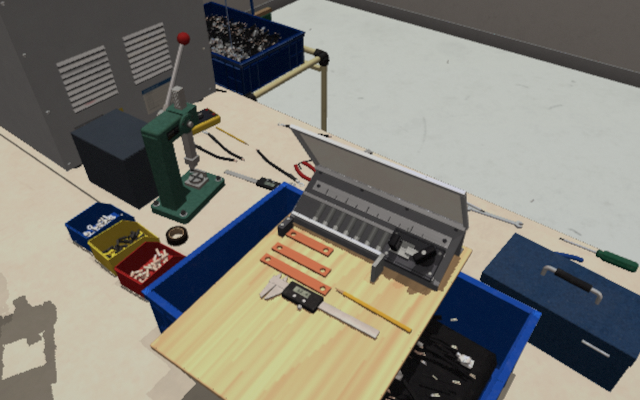

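View pics/top0.png

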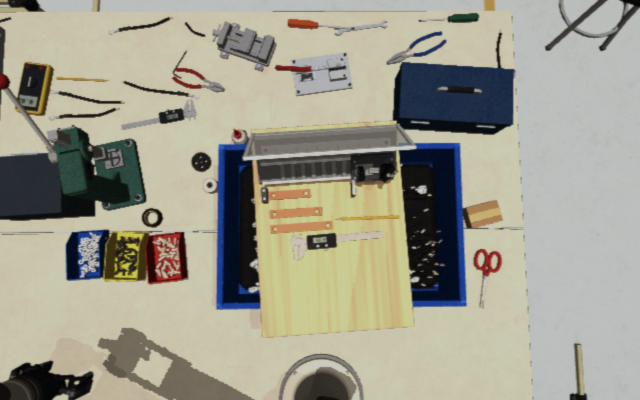

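The scene and top views both show the shortest strap (about 41 px long in top, against 52 and 62) in the lane by the fence, at top px (270–311, 194). The stop is parked at the right, around (375, 165). Next I enlarge both views to measure points.

```bash
python3 - <<'E'
import cv2,numpy as np
a=cv2.imread("pics/scene0.png")[120:300,270:480];b=cv2.imread("pics/top0.png")[120:210,235:425]
cv2.imwrite("pics/c1.png",cv2.resize(a,None,fx=3.3,fy=3.3,interpolation=cv2.INTER_CUBIC))
cv2.imwrite("pics/c2.png",cv2.resize(b,None,fx=4,fy=4,interpolation=cv2.INTER_CUBIC))
E
```

```text
(no output)
```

View pics/c1.png

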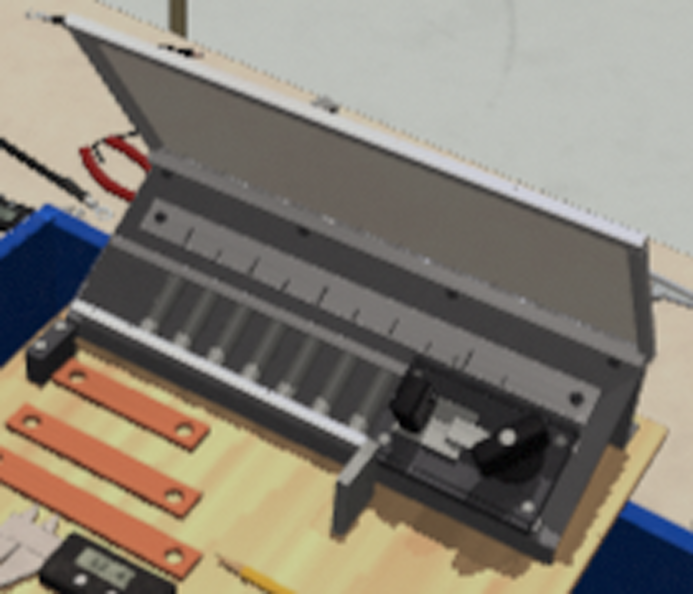

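View pics/c2.png

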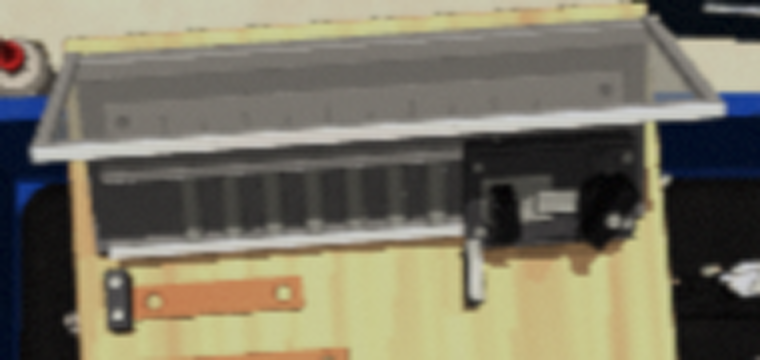

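The crops show the tab grip at scene-crop (413, 395) and top-crop (503, 215), the keeper bar at (512, 447) and (612, 210), and the guard's upper edge from (65, 18) to (648, 242). I'll triangulate these.

```bash
cat > h.py <<'E'
import numpy as np,cv2
def P(d): 
    K=np.array([[d["fx"],0,d["cx"]],[0,d["fy"],d["cy"]],[0,0,1]]);return K@np.array(d["world_to_cam"])[:3]
def tri(obs):
    A=[]
    for p,(u,v) in obs: A+= [u*p[2]-p[0],v*p[2]-p[1]]
    A=np.array(A);A/=np.linalg.norm(A[:,:3],axis=1)[:,None]
    X=np.linalg.lstsq(A[:,:3],-A[:,3],rcond=None)[0]
    e=[np.hypot(*((p@np.r_[X,1])[:2]/(p@np.r_[X,1])[2]-uv)) for p,uv in obs]
    return X,np.round(e,1)
def onz(p,uv,z):
    A=np.array([uv[0]*p[2]-p[0],uv[1]*p[2]-p[1]]);b=-A[:,3]-A[:,2]*z
    return np.r_[np.linalg.solve(A[:,:2],b),z]
E
python3 - <<'E'
from h import *
S=P(np.load("scene0.npz"));T=P(np.load("top0.npz"))
pts=dict(guardL=((65,18),(34,158)),guardR=((648,242),(722,108)),tab=((413,388),(503,215)),keep=((512,445),(612,212)),
h1=((78,376),(154,301)),h2=((185,430),(285,293)),corner=((667,428),(645,5)),railL=((78,308),(112,255)),s2=((597,395),(627,157)))
for k,(a,b) in pts.items():
    a=np.array(a)/3.3+[270,120];b=np.array(b)/4+[235,120]
    X,e=tri([(S,a),(T,b)]);print(k,X.round(1),e)
for z in(140,): 
  for uv in((262,336),(413,325),(235+645/4,120+5/4),(235+65/4,120+42/4)): print(onz(T,uv,z).round(1))
E
```

```text
guardL [585.5 147.8 418.3] [0.1 0.1]
guardR [ 608.6 -185.8  416.8] [0.9 0.7]
tab [576.9 -92.3 286.6] [1.  0.7]
keep [ 578.1 -153.   282. ] [0.3 0.2]
h1 [538.9 110.7 200.4] [0.5 0.4]
h2 [542.9  32.  201.1] [0.4 0.3]
corner [ 719.5 -190.7  198.6] [0.4 0.3]
railL [564.4 132.3 225.5] [1.  0.8]
s2 [ 611.9 -168.6  299.4] [6.9 5.2]
[195.4 145.3 140. ]
[ 217.2 -229.4  140. ]
[ 735.3 -201.3  140. ]
[713.1 174.8 140. ]
```

```bash
cat >> h.py <<'E'
from scipy.spatial.transform import Rotation as Ro
yaw=0.066
def frame(yaw=yaw):
    ex=np.array([np.cos(yaw),np.sin(yaw),0]);ey=np.array([-np.sin(yaw),np.cos(yaw),0]);ez=np.array([0,0,1.])
    return .866*ex+.5*ez, ey, -.5*ex+.866*ez   # u, y, n
def Rt(k,sgn=1,yaw=yaw):
    "tool x along the bar at keeper angle k (sgn=1 uphill)"
    u,y,n=frame(yaw);z=-n;a=k-.61
    x=sgn*Ro.from_rotvec(z*a).apply(u);return np.c_[x,np.cross(z,x),z]
def need(target,R):
    from rig import read_state
    s=read_state();R0=Ro.from_euler('xyz',s['eef_rot']).as_matrix();p=np.array(s['tool_pos'])
    d=R0.T@(np.array(target)-p)/25;w=Ro.from_matrix(R0.T@R).as_rotvec()*180/np.pi/5
    print("t",s['t'],"p",p.round(1),"shift",d.round(2),"turn",w.round(2),"shift after turn",(R.T@(np.array(target)-p)/25).round(2))
E
python3 - <<'E'
from h import *;from rig import *
d=get_image("wrist");s=read_state();R0=Ro.from_euler('xyz',s['eef_rot']).as_matrix()
M=np.array(d["world_to_cam"]);c=-M[:3,:3].T@M[:3,3]
print("cam in tool",R0.T@(c-s['tool_pos']),"\n",(R0.T@M[:3,:3].T).round(3),d["fx"])
u,y,n=frame()
K=np.array([578,-153,282.]);t=K+140*n
for sg in(1,-1): need(t,Rt(1.22,sg));need(t,Rt(.61,sg))
E
```

```text
cam in tool [  78.02125836   -0.84229535 -141.98877114] 
 [[ 0.001 -0.953 -0.303]
 [ 1.     0.001 -0.001]
 [ 0.001 -0.303  0.953]] 332.88831365181784
t 0.15 p [150.9 554.4 230.5] shift [-21.27 -23.73  -6.88] turn [  7.66  -3.92 -31.77] shift after turn [28.44 15.94  0.21]
t 0.15 p [150.9 554.4 230.5] shift [-21.27 -23.73  -6.88] turn [-8.37  1.42 31.2 ] shift after turn [14.18 29.36  0.21]
t 0.15 p [150.9 554.4 230.5] shift [-21.27 -23.73  -6.88] turn [-2.75 -5.37  3.12] shift after turn [-28.44 -15.94   0.21]
t 0.15 p [150.9 554.4 230.5] shift [-21.27 -23.73  -6.88] turn [-1.01 -5.95 -3.71] shift after turn [-14.18 -29.36   0.21]
```

>>> arm_command:
  plan:
    - [-0.5, -0.9, -0.69, 0, 0, 0]
    - [-0.5, -0.9, -0.69, 0, 0, 0]
    - [-0.9, -1, -0.69, 0, 0, 0]
    - [-0.9, -1, -0.69, 0, 0, 0]
    - [-0.9, -1, -0.69, 0, 0, 0]
    - [-0.9, -1, -0.69, 0, 0, 0]
    - [-0.9, -1, -0.69, 0, 0, 0]
    - [-0.9, -1, -0.69, 0, 0, 0]
    - [-0.9, -1, -0.69, 0, 0, 0]
    - [-0.9, -1, -0.69, 0, 0, 0]
  fingers: 0

```text
t: 1.15
tool_pos: [284.6, 263.3, 404.3]
eef_rot: [3.142, 0.0, 2.876]
force: [0.6, 0.4, -0.6]
gripper_width: 42.8
```

>>> arm_command:
  plan:
    - [-0.9, -1, 0, 0, 0, 0]
    - [-0.9, -1, 0, 0, 0, 0]
    - [-0.9, -1, 0, 0, 0, 0]
    - [-0.9, -1, 0, 0, 0, 0]
    - [-0.9, -1, 0, 0, 0, 0]
    - [-0.9, -1, 0, 0, 0, 0]
    - [-0.9, -1, 0, 0, 0, 0]
    - [-0.9, -1, 0, 0, 0, 0]
    - [-0.9, -1, 0, 0, 0, 0]
    - [-0.8, -1, 0, 0, 0, 0]

```text
t: 2.15
tool_pos: [433.9, -36.5, 403.4]
eef_rot: [3.141, -0.0, 2.875]
force: [0.5, -0.3, -1.1]
gripper_width: 42.6
```

```bash
python3 - <<'E'
from h import *
u,y,n=frame()
K=np.array([578,-153,282.]);t=K+140*n+30*y
need(t,Rt(.61,-1));need(t,Rt(1.22,-1))
E
```

```text
t 2.15 p [433.9 -36.5 403.4] shift [-3.75 -2.76  0.01] turn [-0.99 -5.95 -3.72] shift after turn [-2.29 -3.83  1.33]
t 2.15 p [433.9 -36.5 403.4] shift [-3.75 -2.76  0.01] turn [-2.73 -5.37  3.11] shift after turn [-4.07 -1.83  1.33]
```

Rotate to the uphill-aligned view (k=0.61) and shift over.

>>> arm_command:
  plan:
    - [0, 0, 0, -0.141, -0.85, -0.531]
    - [0, 0, 0, -0.141, -0.85, -0.531]
    - [0, 0, 0, -0.141, -0.85, -0.531]
    - [0, 0, 0, -0.141, -0.85, -0.531]
    - [0, 0, 0, -0.141, -0.85, -0.531]
    - [0, 0, 0, -0.141, -0.85, -0.531]
    - [0, 0, 0, -0.141, -0.85, -0.531]
    - [0, 0, 0, 0, 0, 0]

```text
t: 2.95
tool_pos: [432.5, -35.5, 402.7]
eef_rot: [-3.141, 0.524, -3.077]
force: [0.2, -0.1, 0.8]
gripper_width: 42.9
```

>>> arm_command:
  plan:
    - [-0.57, -0.95, 0.33, 0, 0, 0]
    - [-0.57, -0.95, 0.33, 0, 0, 0]
    - [-0.57, -0.95, 0.33, 0, 0, 0]
    - [-0.57, -0.95, 0.33, 0, 0, 0]
    - [0, 0, 0, 0, 0, 0]
    - [0, 0, 0, 0, 0, 0]

```text
t: 3.55
tool_pos: [505.7, -125.5, 403.2]
eef_rot: [3.14, 0.521, -3.077]
force: [0.2, 0.7, 0.2]
gripper_width: 42.9
```

```bash
python3 - <<'E'
from h import *;from rig import *
u,y,n=frame();K=np.array([578,-153,282.])
need(K+140*n+30*y,Rt(.61,-1))
d=get_image("wrist");np.savez("w1.npz",**d);cv2.imwrite("pics/w1.png",d["img"]);print(read_state()["joint_pos"])
E
```

```text
t 3.55 p [ 505.7 -125.5  403.2] shift [-0.01 -0.09  0.  ] turn [ 0.01 -0.02 -0.01] shift after turn [-0.01 -0.09  0.  ]
[-0.68782792 -0.43345229  1.87382946  0.36048584  1.3202019  -2.34687576]
```

View pics/w1.png

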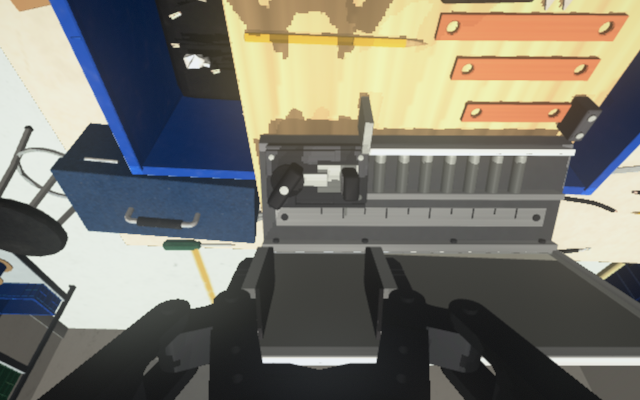

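The wrist view shows the keeper bar with its white top spot near (284, 190), the tab near (350, 182), the blade near (366, 125) and the guard edge below at row 360. I'll enlarge it around the stop and the top view too.

```bash
python3 - <<'E'
import cv2,numpy as np
a=cv2.imread("pics/w1.png")[85:245,250:400]
b=cv2.imread("pics/top0.png")[150:200,345:405];c=cv2.imread("pics/scene0.png")[215:295,370:450]
f=lambda x,s:cv2.convertScaleAbs(cv2.resize(x,None,fx=s,fy=s,interpolation=cv2.INTER_CUBIC),alpha=1.6,beta=10)
o=np.zeros((600,800,3),np.uint8);A=f(a,3);o[:480,:450]=A;B=f(b,5);o[:250,480:780]=B;C=f(c,4);o[270:590,470:790]=C
cv2.imwrite("pics/c3.png",o)
E
```

```text
(no output)
```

View pics/c3.png

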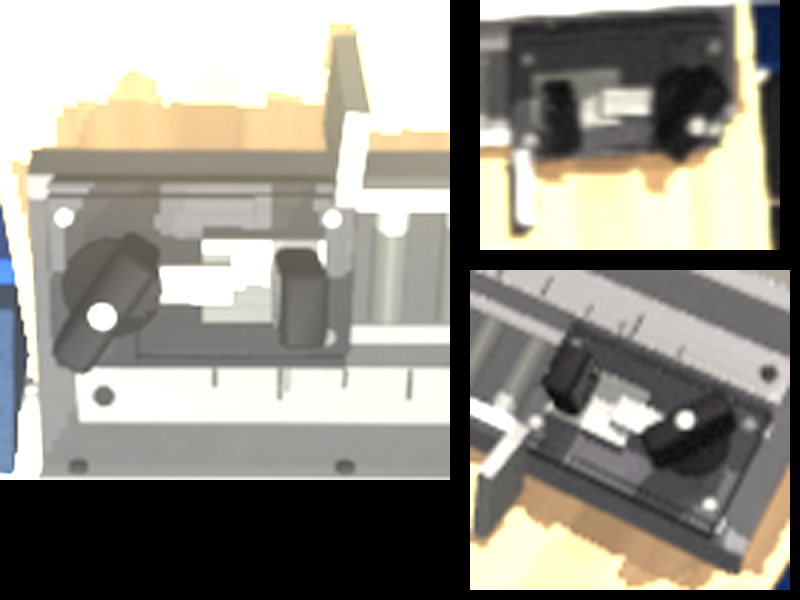

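```bash
python3 - <<'E'
from h import *
S,T,W=[P(np.load(f)) for f in("scene0.npz","top0.npz","w1.npz")]
u,y,n=frame()
obs=[(S,(423.75,252.25)),(T,(388.4,175.4)),(W,(284,190.3))]
X,e=tri(obs);print(X.round(1),e)
for i in range(3): print(tri([o for j,o in enumerate(obs) if j!=i]))
K=X-15*n;Tb=X+58*y+3*n
f=lambda p,x:((p@np.r_[x,1])[:2]/(p@np.r_[x,1])[2]).round(1)
print("K",K,"tabtop proj W",f(W,Tb),"S",f(S,Tb),"T",f(T,Tb))
# yaw from fence-side and screw points in wrist view: rail white edge, guard edge
for s in(1,-1):
  for k in (1.22,): 
    b=Ro.from_rotvec(-n*(k-.61)).apply(u);print("bar end",f(W,X+s*20*b),f(S,X+s*20*b))
E
```

```text
[ 571.2 -151.8  293.4] [0.6 0.3 0.5]
(array([ 570.67580219, -151.35976323,  293.66878524]), array([0., 0.]))
(array([ 574.28817151, -151.58029845,  290.57875735]), array([0.2, 0.3]))
(array([ 571.11785679, -151.9923466 ,  293.82103825]), array([0.5, 0.4]))
K [ 578.7102541  -151.28912596  280.4120615 ] tabtop proj W [352.7 191.5] S [392.2 238. ] T [362.7 177.6]
bar end [270.8 208.8] [433.7 246.7]
bar end [296.7 171.5] [412.6 258.1]
```

>>> arm_command:
  plan:
    - [0, 0, 0, 0, 0, 1]
    - [0, 0, 0, 0, 0, 1]
    - [0, 0, 0, 0, 0, 1]
    - [0, 0, 0, 0, 0, 1]
    - [0, 0, 0, 0, 0, 1]
    - [0, 0, 0, 0, 0, 1]
    - [0, 0, 0, 0, 0, 1]
    - [0, 0, 0, 0, 0, 0]
    - [0, 0, 0, 0, 0, 0]

```text
t: 4.5
tool_pos: [505.3, -125.0, 404.2]
eef_rot: [2.823, 0.424, 2.531]
force: [0.8, 0.8, 0.0]
gripper_width: 42.8
```

```bash
python3 - <<'E'
from h import *;from rig import *
u,y,n=frame();K=np.array([578,-151.5,281.])
need(K+60*n,Rt(1.22,-1));need(K-10*n,Rt(1.22,-1));print(read_state()["joint_pos"])
E
```

```text
t 4.5 p [ 505.3 -125.   404.2] shift [-0.7  -1.03  3.28] turn [-0.    0.01  0.03] shift after turn [-0.71 -1.03  3.28]
t 4.5 p [ 505.3 -125.   404.2] shift [-0.7  -1.03  6.08] turn [-0.    0.01  0.03] shift after turn [-0.71 -1.03  6.08]
[-0.68809832 -0.43569315  1.87476274  0.36095026  1.31962502 -1.73907481]
```

>>> arm_command:
  plan:
    - [-0.35, -0.51, 0, 0, 0, 0]
    - [-0.36, -0.52, 0, 0, 0, 0]
    - [0, 0, 0.9, 0, 0, 0]
    - [0, 0, 0.9, 0, 0, 0]
    - [0, 0, 0.9, 0, 0, 0]
    - [0, 0, 0.9, 0, 0, 0]
    - [0, 0, 0.88, 0, 0, 0]
    - [0, 0, 0, 0, 0, 0]
    - [0, 0, 0, 0, 0, 0]

```text
t: 5.4
tool_pos: [563.1, -152.9, 307.0]
eef_rot: [2.823, 0.423, 2.529]
force: [0.0, -0.4, 0.3]
gripper_width: 42.7
```

```bash
python3 - <<'E'
from h import *;from rig import *
u,y,n=frame();K=np.array([578,-151.5,281.])
need(K-10*n,Rt(1.22,-1));d=get_image("wrist")
cv2.imwrite("pics/w2.png",cv2.convertScaleAbs(d["img"],alpha=1.5,beta=10))
p=P(d);s=read_state();R=Ro.from_euler('xyz',s['eef_rot']).as_matrix()
for z in (-15,0,15,25): 
  q=np.array(s['tool_pos'])+R[:,2]*z;v=p@np.r_[q,1];print("axis",z,v[:2]/v[2])
v=p@np.r_[K+15*n,1];print("K top",v[:2]/v[2])
E
```

```text
t 5.4 p [ 563.1 -152.9  307. ] shift [0.01 0.01 1.6 ] turn [-0.    0.    0.01] shift after turn [0.01 0.01 1.6 ]
axis -15 [321.41599457 282.1313368 ]
axis 0 [321.21758651 265.09525628]
axis 15 [321.05194152 250.87233849]
axis 25 [320.95591478 242.62711251]
K top [321.45919932 248.14480467]
```

View pics/w2.png

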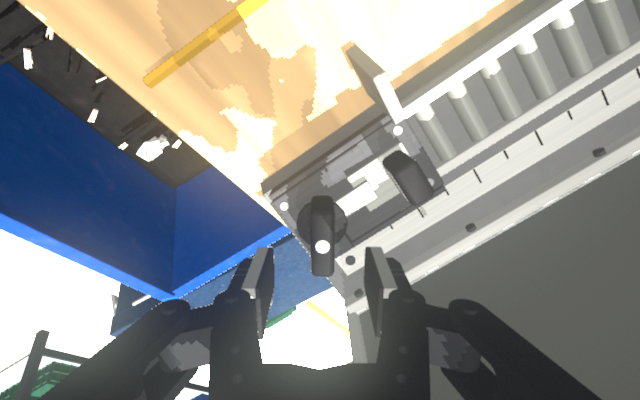

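The bar's white spot is at (322, 247) against a predicted (321.5, 248), and the bar lies square between the jaws. I'll descend and grip.

>>> arm_command:
  plan:
    - [0, 0, 0.5, 0, 0, 0]
    - [0, 0, 0.5, 0, 0, 0]
    - [0, 0, 0.6, 0, 0, 0]
    - [0, 0, 0, 0, 0, 0]
    - [0, 0, 0, 0, 0, 0]

```text
t: 5.95
tool_pos: [583.1, -151.7, 271.5]
eef_rot: [2.822, 0.422, 2.528]
force: [0.2, 0.1, 0.6]
gripper_width: 42.3
```

>>> arm_command:
  plan:
    - [0, 0, 0, 0, 0, 0]
    - [0, 0, 0, 0, 0, 0]
    - [0, 0, 0, 0, 0, 0]
    - [0, 0, 0, 0, 0, 0]
    - [0, 0, 0, 0, 0, 0]
  fingers: -0.9
  squeeze: 30

```text
t: 6.45
tool_pos: [583.7, -152.2, 273.4]
eef_rot: [2.822, 0.425, 2.528]
force: [0.0, 1.2, 4.2]
gripper_width: 12.3
```

>>> arm_command:
  plan:
    - [0, 0, 0, 0, 0, -0.8]
    - [0, 0, 0, 0, 0, -0.8]
    - [0, 0, 0, 0, 0, -0.8]
    - [0, 0, 0, 0, 0, -0.8]
    - [0, 0, 0, 0, 0, -0.8]
    - [0, 0, 0, 0, 0, -0.8]
    - [0, 0, 0, 0, 0, -0.8]
    - [0, 0, 0, 0, 0, -0.8]
    - [0, 0, 0, 0, 0, -0.8]
    - [0, 0, 0, 0, 0, 0]

```text
t: 7.45
tool_pos: [583.6, -152.4, 273.2]
eef_rot: [-3.129, 0.525, -3.054]
force: [-1.7, -1.7, 6.3]
gripper_width: 12.1
```

```bash
python3 - <<'E'
from h import *;from rig import *
u,y,n=frame();K=np.array([578,-151.5,281.]);s=read_state()
need(K-10*n,Rt(.1,-1));print(s["joint_pos"],s["force"],s["torque"])
E
```

```text
t 7.45 p [ 583.6 -152.4  273.2] shift [0.03 0.05 0.02] turn [-0.03  0.01 -5.63] shift after turn [0.01 0.06 0.02]
[-0.62304686 -0.14923534  1.90425991  0.3866451   0.99998192 -2.42463155] [-1.67471122 -1.65645641  6.29876587] [-0.18938226  0.03786117 -0.1072904 ]
```

>>> arm_command:
  plan:
    - [0, 0, 0, 0, 0, -0.8]
    - [0, 0, 0, 0, 0, -0.8]
    - [0, 0, 0, 0, 0, -0.8]
    - [0, 0, 0, 0, 0, -0.8]
    - [0, 0, 0, 0, 0, -0.8]
    - [0, 0, 0, 0, 0, -0.8]
    - [0, 0, 0, 0, 0, 0]

```text
t: 8.15
tool_pos: [583.7, -152.4, 273.3]
eef_rot: [-2.899, 0.471, -2.581]
force: [-1.7, 0.5, 6.1]
gripper_width: 12.1
```

>>> arm_command:
  plan:
    - [0, 0, 0, 0, 0, 0]
    - [0, 0, 0, 0, 0, 0]
    - [0, 0, 0, 0, 0, 0]
    - [0, 0, -0.8, 0, 0, 0]
    - [0, 0, -1, 0, 0, 0]
    - [0, 0, -1, 0, 0, 0.8]
    - [0, 0, 0, 0, 0, 1]
    - [0, 0, 0, 0, 0, 1]
    - [0, 0, 0, 0, 0, 1]
    - [0, 0, 0, 0, 0, 0]
  fingers: -0.1

```text
t: 9.15
tool_pos: [548.1, -154.0, 332.2]
eef_rot: [-3.081, 0.52, -2.955]
force: [0.2, 0.5, 0.3]
gripper_width: 38.5
```

```bash
python3 - <<'E'
from h import *;from rig import *
u,y,n=frame();K=np.array([578,-151.5,281.]);s=read_state()
Tb=K+58*y;need(Tb+30*n,Rt(.61,-1));print(s["joint_pos"],s["gripper_width"])
d=get_image("wrist");cv2.imwrite("pics/w3.png",cv2.convertScaleAbs(d["img"],alpha=1.5,beta=10))
p=P(d);v=p@np.r_[Tb+18*n,1];print("tab top",v[:2]/v[2])
E
```

```text
t 9.15 p [ 548.1 -154.   332.2] shift [-0.26  2.33  1.17] turn [-0.   -0.01  1.2 ] shift after turn [-0.02  2.34  1.17]
[-0.67644973 -0.2753908   1.8938895   0.37900964  1.14924881 -2.50823756] 38.479639645330785
tab top [416.29444453 240.01244648]
```

View pics/w3.png

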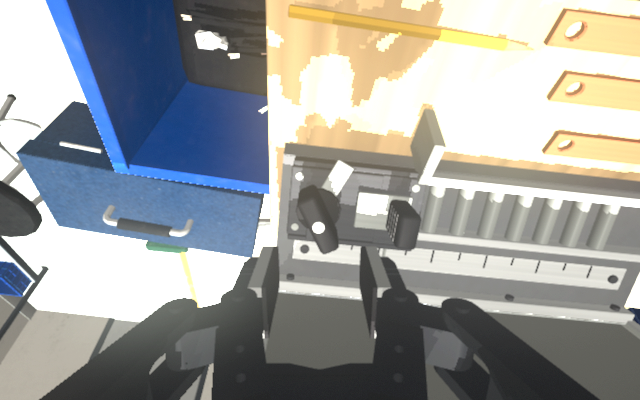

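```bash
python3 - <<'E'
from h import *;from rig import *
u,y,n=frame();K=np.array([578,-151.5,281.])
d=get_image("wrist");p=P(d);np.savez("w3.npz",**d)
W1=P(np.load("w1.npz"));S=P(np.load("scene0.npz"))
f=lambda p,x:((p@np.r_[x,1])[:2]/(p@np.r_[x,1])[2]).round(1)
print("Ktop",f(p,K+15*n))
for h in(18,10,3,-5,-18): print(h,f(p,K+58*y+h*n),f(W1,K+58*y+h*n),f(S,K+58*y+h*n))
A=cv2.resize(d["img"][140:270,280:440],None,fx=5,fy=4.5,interpolation=cv2.INTER_CUBIC);cv2.imwrite("pics/c4.png",cv2.convertScaleAbs(A,alpha=2.2,beta=20))
E
```

```text
Ktop [320.8 228.6]
18 [416.3 240.1] [352.6 191.4] [392.1 238. ]
10 [412.7 234.7] [351.7 188.8] [392.9 239.4]
3 [409.8 230.3] [350.9 186.6] [393.5 240.6]
-5 [406.7 225.6] [350.1 184.2] [394.2 242. ]
-18 [402.1 218.6] [348.9 180.6] [395.3 244.2]
```

View pics/c4.png

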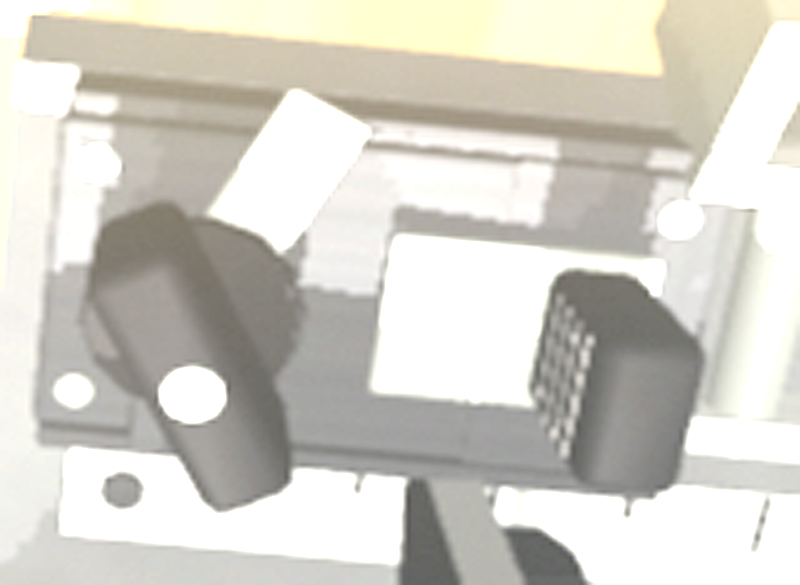

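```bash
python3 - <<'E'
from h import *;from rig import *
u,y,n=frame();K=np.array([578,-151.5,281.])
need(K+57*y+14*n,Rt(.61,-1))
E
```

```text
t 9.25 p [ 548.2 -154.   332.3] shift [-0.26  2.29  1.82] turn [-0.   -0.    1.22] shift after turn [-0.01  2.3   1.82]
```

>>> arm_command:
  plan:
    - [0, 0, 0, 0, 0, 0.61]
    - [0, 0, 0, 0, 0, 0.61]
    - [0, 0.77, 0, 0, 0, 0]
    - [0, 0.77, 0, 0, 0, 0]
    - [0, 0.76, 0, 0, 0, 0]
    - [0, 0, 0.9, 0, 0, 0]
    - [0, 0, 0.9, 0, 0, 0]
    - [0, 0, 0, 0, 0, 0]
    - [0, 0, 0, 0, 0, 0]
  fingers: -0.3

```text
t: 10.15
tool_pos: [566.8, -95.1, 293.6]
eef_rot: [3.141, 0.523, -3.076]
force: [0.1, 0.2, 0.9]
gripper_width: 29.9
```

```bash
python3 - <<'E'
from h import *;from rig import *
u,y,n=frame();K=np.array([578,-151.5,281.])
need(K+57*y-26*n,Rt(.61,-1));s=read_state();print(s["gripper_width"],s["force"])
E
```

```text
t 10.15 p [566.8 -95.1 293.6] shift [-0.01  0.    1.62] turn [ 0.   -0.01 -0.01] shift after turn [-0.01  0.    1.62]
29.855989936135842 [0.07350919 0.20477771 0.93725763]
```

>>> arm_command:
  plan:
    - [0, 0, 0.4, 0, 0, 0]
    - [0, 0, 0.4, 0, 0, 0]
    - [0, 0, 0.4, 0, 0, 0]
    - [0, 0, 0.4, 0, 0, 0]
    - [0, 0, 0, 0, 0, 0]
    - [0, 0, 0, 0, 0, 0]

```text
t: 10.75
tool_pos: [587.0, -93.9, 258.7]
eef_rot: [3.141, 0.523, -3.077]
force: [0.3, -0.4, 0.2]
gripper_width: 30.3
```

>>> arm_command:
  plan:
    - [0, 0, 0, 0, 0, 0]
    - [0, 0, 0, 0, 0, 0]
    - [0, 0, 0, 0, 0, 0]
    - [0, 0, 0, 0, 0, 0]
  fingers: -0.9
  squeeze: 40

```text
t: 11.15
tool_pos: [587.2, -94.2, 259.7]
eef_rot: [-3.141, 0.525, -3.077]
force: [-1.5, -0.3, 2.3]
gripper_width: 13.2
```

>>> arm_command:
  plan:
    - [0, 0, -0.21, 0, 0, 0]
    - [0, 0, -0.21, 0, 0, 0]
    - [0, 0, -0.21, 0, 0, 0]
    - [0, 0, 0, 0, 0, 0]
    - [0, 0, 0, 0, 0, 0]

```text
t: 11.65
tool_pos: [579.4, -94.6, 273.1]
eef_rot: [-3.141, 0.525, -3.077]
force: [4.8, 0.3, -2.9]
gripper_width: 13.4
```

```bash
python3 - <<'E'
from h import *;from rig import *
u,y,n=frame();K=np.array([578,-151.5,281.]);s=read_state()
need(K+57*y+96*y-10.4*n,Rt(.61,-1));print(np.round(s["force"],1),s["gripper_width"], n@(np.array(s["tool_pos"])-[587.2,-94.2,259.7]))
E
```

```text
t 11.65 p [579.4 -94.6 273.1] shift [0.03 3.85 0.04] turn [-0.01  0.02 -0.02] shift after turn [0.02 3.85 0.04]
[ 4.8  0.3 -2.9] 13.371570013604465 15.524794510678438
```

>>> arm_command:
  plan:
    - [0, 0.3, 0, 0, 0, 0]
    - [0, 0.4, 0, 0, 0, 0]
    - [0, 0.4, 0, 0, 0, 0]
    - [0, 0.4, 0, 0, 0, 0]
    - [0, 0.4, 0, 0, 0, 0]
    - [0, 0, 0, 0, 0, 0]

```text
t: 12.25
tool_pos: [576.4, -46.0, 273.1]
eef_rot: [3.141, 0.525, -3.076]
force: [6.0, 1.4, -2.1]
gripper_width: 13.1
```

```bash
python3 - <<'E'
from h import *;from rig import *
u,y,n=frame();s=read_state();d=np.array(s["tool_pos"])-[579.4,-94.6,273.1];f=np.array(s["force"])
for a in(u,y,n): print(round(a@d,1),round(a@f,1))
E
```

```text
0.2 4.2
48.7 1.0
-0.1 -4.9
```

>>> arm_command:
  plan:
    - [0, 0.4, 0, 0, 0, 0]
    - [0, 0.4, 0, 0, 0, 0]
    - [0, 0.4, 0, 0, 0, 0]
    - [0, 0.4, 0, 0, 0, 0]
    - [0, 0.3, 0, 0, 0, 0]
    - [0, 0, 0, 0, 0, 0]
    - [0, 0, 0, 0, 0, 0]

```text
t: 12.95
tool_pos: [573.5, 0.7, 273.2]
eef_rot: [3.141, 0.526, -3.077]
force: [5.0, 1.4, -2.0]
gripper_width: 13.6
```

```bash
python3 - <<'E'
from h import *;from rig import *
u,y,n=frame();s=read_state();d=np.array(s["tool_pos"])-[579.4,-94.6,273.1];f=np.array(s["force"])
for a in(u,y,n): print(round(a@d,1),round(a@f,1))
E
```

```text
0.4 3.4
95.4 1.1
-0.1 -4.3
```

>>> arm_command:
  plan:
    - [0, 0, 0.21, 0, 0, 0]
    - [0, 0, 0.21, 0, 0, 0]
    - [0, 0, 0.21, 0, 0, 0]
    - [0, 0, 0, 0, 0, 0]
    - [0, 0, 0, 0, 0, 0]

```text
t: 13.45
tool_pos: [581.4, 0.7, 259.7]
eef_rot: [-3.141, 0.525, -3.077]
force: [2.9, 0.4, 1.7]
gripper_width: 13.5
```

>>> arm_command:
  plan:
    - [0, 0, 0, 0, 0, 0]
    - [0, 0, 0, 0, 0, 0]
    - [0, 0, 0, 0, 0, 0]
    - [0, 0, 0, 0, 0, 0]
  fingers: -0.3

```text
t: 13.85
tool_pos: [580.6, 0.8, 258.7]
eef_rot: [3.141, 0.523, -3.077]
force: [-0.2, -0.3, 0.6]
gripper_width: 30.2
```

>>> arm_command:
  plan:
    - [0, 0, -0.8, 0, 0, 0]
    - [0, 0, -1, 0, 0, 0]
    - [0, 0, -1, 0, 0, 0]
    - [0, 0, -1, 0, 0, 0]
    - [0, 0, 0, 0, 0, 0]
    - [0, 0, 0, 0, 0, 0]

```text
t: 14.45
tool_pos: [533.6, -2.4, 341.2]
eef_rot: [-3.141, 0.524, -3.077]
force: [-0.1, 0.9, 0.7]
gripper_width: 29.8
```

```bash
python3 - <<'E'
from h import *;from rig import *
u,y,n=frame();K=np.array([578,-151.5,281.])+95.5*y
need(K+40*n,Rt(.15,-1));print(read_state()["joint_pos"])
d=get_image("wrist");p=P(d)
f=lambda x:((p@np.r_[x,1])[:2]/(p@np.r_[x,1])[2]).round(1)
print("Ktop",f(K+15*n),"tabtop at 0",f(K+57.5*y+4*n),"lifted 13",f(K+57.5*y+17*n))
cv2.imwrite("pics/w4.png",cv2.convertScaleAbs(d["img"],alpha=1.6,beta=15))
E
```

```text
t 14.45 p [533.6  -2.4 341.2] shift [ 0.01 -2.25  1.18] turn [-0.01  0.   -5.29] shift after turn [ 1.01 -2.01  1.18]
[-0.35185127 -0.42081105  1.98540403  0.22870247  1.10114445 -2.04124565]
Ktop [231.6 221.3] tabtop at 0 [322.  215.3] lifted 13 [322.2 222.6]
```

View pics/w4.png

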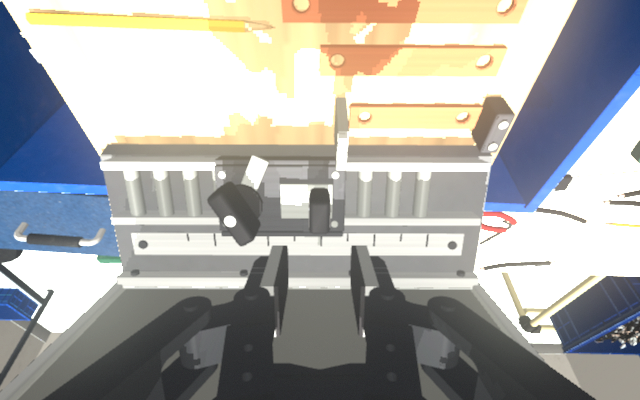

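The blade stands just short of the strap's free end, at (348, 115). The tab top is at about (319, 213), matching the fully down prediction, and the keeper is open with its spot at (229.5, 221). Now back to the keeper.

```bash
cat >> h.py <<'E'
K2=np.array([578,-151.5,281.])+94.4*frame()[1]
E
python3 - <<'E'
from h import *
u,y,n=frame()
need(K2+40*n,Rt(.02,-1))
E
```

```text
t 14.5 p [533.3  -2.2 340. ] shift [-0.03 -2.3   1.14] turn [ 0.   -0.01 -6.78] shift after turn [ 1.26 -1.92  1.14]
```

>>> arm_command:
  plan:
    - [0, -0.77, 0, 0, 0, 0]
    - [0, -0.77, 0, 0, 0, 0]
    - [-0.03, -0.76, 0, 0, 0, 0]
    - [0, 0, 0, 0, 0, -0.97]
    - [0, 0, 0, 0, 0, -0.97]
    - [0, 0, 0, 0, 0, -0.97]
    - [0, 0, 0, 0, 0, -0.97]
    - [0, 0, 0, 0, 0, -0.97]
    - [0, 0, 0, 0, 0, -0.97]
    - [0, 0, 0, 0, 0, -0.97]
  fingers: -0.1

```text
t: 15.5
tool_pos: [537.6, -59.3, 339.2]
eef_rot: [-2.832, 0.425, -2.414]
force: [-0.3, 0.3, 0.5]
gripper_width: 38.3
```

>>> arm_command:
  plan:
    - [0, 0, 0.57, 0, 0, 0]
    - [0, 0, 0.57, 0, 0, 0]
    - [0, 0, 0, 0, 0, 0]
    - [0, 0, 0, 0, 0, 0]

```text
t: 15.9
tool_pos: [551.7, -58.4, 315.5]
eef_rot: [-2.833, 0.427, -2.417]
force: [-0.5, 0.8, 0.6]
gripper_width: 38.4
```

```bash
python3 - <<'E'
from h import *;from rig import *
u,y,n=frame()
need(K2-10*n,Rt(.02,-1));d=get_image("wrist");p=P(d)
v=p@np.r_[K2+15*n,1];print("pred",v[:2]/v[2])
g=cv2.cvtColor(d["img"],cv2.COLOR_BGR2GRAY)[200:290,270:370];_,m=cv2.threshold(g,110,255,0)
_,_,st,c=cv2.connectedComponentsWithStats(m)
for a,b in zip(st,c):
  if 30<a[4]<400: print(a,b+[270,200])
E
```

```text
t 15.9 p [551.7 -58.4 315.5] shift [-0.   -0.02  2.  ] turn [ 0.02 -0.02  0.01] shift after turn [ 0.   -0.01  2.  ]
pred [318.36356421 242.05619933]
[ 0  0 12 18 88] [274.35227273 207.79545455]
[ 62   0  33  13 235] [346.0893617  204.16595745]
[ 8 19  7  7 39] [280.74358974 222.25641026]
[ 39  34  14  13 145] [315.33103448 239.64827586]
[78 84 12  6 50] [354.02 287.1 ]
```

>>> arm_command:
  plan:
    - [0.04, -0.06, 0.5, 0, 0, 0]
    - [0, 0, 0.5, 0, 0, 0]
    - [0, 0, 0.5, 0, 0, 0]
    - [0, 0, 0.5, 0, 0, 0]
    - [0, 0, 0, 0, 0, 0]
    - [0, 0, 0, 0, 0, 0]

```text
t: 16.55
tool_pos: [577.1, -58.7, 273.2]
eef_rot: [-2.831, 0.428, -2.416]
force: [-0.5, -0.1, -0.1]
gripper_width: 38.3
```

>>> arm_command:
  plan:
    - [0, 0, 0, 0, 0, 0]
    - [0, 0, 0, 0, 0, 0]
    - [0, 0, 0, 0, 0, 0]
    - [0, 0, 0, 0, 0, 0]
  fingers: -0.9
  squeeze: 30

```text
t: 16.95
tool_pos: [577.1, -58.9, 274.5]
eef_rot: [-2.829, 0.428, -2.416]
force: [-5.5, -0.5, 3.7]
gripper_width: 12.4
```

>>> arm_command:
  plan:
    - [0, 0, 0, 0, 0, 0.8]
    - [0, 0, 0, 0, 0, 0.8]
    - [0, 0, 0, 0, 0, 0.8]
    - [0, 0, 0, 0, 0, 0.8]
    - [0, 0, 0, 0, 0, 0.8]
    - [0, 0, 0, 0, 0, 0.8]
    - [0, 0, 0, 0, 0, 0.8]
    - [0, 0, 0, 0, 0, 0.8]
    - [0, 0, 0, 0, 0, 0]

```text
t: 17.85
tool_pos: [576.8, -58.5, 274.3]
eef_rot: [-3.123, 0.523, -3.039]
force: [-8.5, 3.0, 4.0]
gripper_width: 12.3
```

>>> arm_command:
  plan:
    - [0, 0, 0, 0, 0, 0.8]
    - [0, 0, 0, 0, 0, 0.8]
    - [0, 0, 0, 0, 0, 0.8]
    - [0, 0, 0, 0, 0, 0.8]
    - [0, 0, 0, 0, 0, 0.8]
    - [0, 0, 0, 0, 0, 0.8]
    - [0, 0, 0, 0, 0, 0.8]
    - [0, 0, 0, 0, 0, 0.8]
    - [0, 0, 0, 0, 0, 0.5]
    - [0, 0, 0, 0, 0, 0]

```text
t: 18.85
tool_pos: [577.0, -57.9, 274.4]
eef_rot: [2.838, 0.434, 2.57]
force: [-5.2, 2.8, 4.7]
gripper_width: 12.2
```

```bash
python3 - <<'E'
from h import *;from rig import *
u,y,n=frame();s=read_state()
need(K2-10*n,Rt(1.22,-1));print(s["joint_pos"],s["force"],s["torque"],s["gripper_width"])
E
```

```text
t 18.85 p [577.  -57.9 274.4] shift [0.06 0.01 0.07] turn [ 0.01 -0.    0.46] shift after turn [0.06 0.01 0.07]
[-0.44222357 -0.23771599  1.97690201  0.30351956  0.95748748 -1.62851251] [-5.24005929  2.79015668  4.72605944] [0.48196937 0.71959949 0.29446081] 12.207994361252974
```

>>> arm_command:
  plan:
    - [0, 0, 0, 0, 0, 0.4]
    - [0, 0, 0, 0, 0, 0.1]
    - [0, 0, 0, 0, 0, 0]

```text
t: 19.15
tool_pos: [577.0, -57.9, 274.4]
eef_rot: [2.82, 0.421, 2.526]
force: [-5.3, 3.7, 4.9]
gripper_width: 12.3
```

>>> arm_command:
  plan:
    - [0, 0, 0, 0, 0, 0]
    - [0, 0, 0, 0, 0, 0]
    - [0, 0, 0, 0, 0, 0]
    - [0, 0, -0.8, 0, 0, 0]
    - [0, 0, -1, 0, 0, 0]
    - [0, 0, -1, 0, 0, 0]
    - [0, 0, -1, 0, 0, 0]
    - [0, 0, -1, 0, 0, 0]
    - [0, 0, 0, 0, 0, 0]
    - [0, 0, 0, 0, 0, 0]
  fingers: -0.1

```text
t: 20.15
tool_pos: [517.4, -63.0, 377.6]
eef_rot: [2.821, 0.423, 2.525]
force: [-0.2, 0.5, -0.5]
gripper_width: 38.8
```

```bash
python3 - <<'E'
from h import *;from rig import *
u,y,n=frame();s=read_state();print(np.round(s["force"],1),s["tool_pos"])
d=get_image("wrist");p=P(d);f=lambda x:((p@np.r_[x,1])[:2]/(p@np.r_[x,1])[2]).round(1)
K=K2-1*y;b=Ro.from_rotvec(-n*.61).apply(u)
print("Ktop",f(K+15*n),"ends",f(K+15*n+20*b),f(K+15*n-20*b),"tab 0/2/13",[f(K+58*y+h*n) for h in(4,6,17)])
cv2.imwrite("pics/w5.png",cv2.convertScaleAbs(d["img"],alpha=1.6,beta=15))
E
```

```text
[-0.2  0.5 -0.5] [517.41503154 -62.99349499 377.55001744]
Ktop [321.  198.6] ends [321.  223.3] [321.  172.6] tab 0/2/13 [array([384., 152.]), array([384.5, 152.4]), array([387.4, 155.1])]
```

View pics/w5.png

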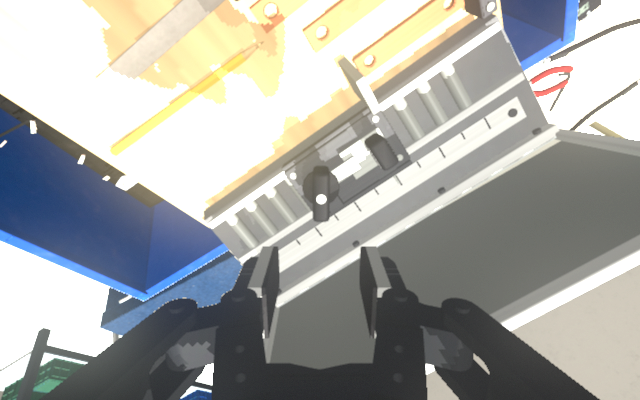

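```bash
python3 -c "from rig import *;print(sign_off())"
```

```text
the job is handed in; nothing more can be done
None
```

I set the stop for the short strap, which is the one lying in the lane, and locked it in notch 0.096. The job was handed in at about 20 s; `sign_off` gives no verdict.

What I did: I turned the keeper open and lifted the tab about 15.5 mm. Then I slid the stop towards the fence, let the tab down into the notch, turned the keeper clockwise to its end and backed the gripper clear.

**Checks that agreed:**
- **Keeper:** in the last wrist image its bar lies where the locked angle (1.22 rad) should put it.
- **Tab:** its top was at the height expected for fully down before I locked it, and in the last image it sits within about 2 px of that.
- **Strap gap:** the blade was just clear of the strap's free end in the wrist view before locking.
- **Other items:** I saw no sign in the images that the straps, pencil or caliper had moved, but I did not measure this. The caliper is only partly in the last view.
- **Gripper:** it was clear, with the force reading near zero.

**One small disagreement:** the gripper positions put the stop's travel at 94.5–95.4 mm and the camera at about 93.5–94.5 mm, against the nominal 96. That is inside the judged range of 92–100 mm, and apart from the lowest camera reading it fits the notch's 2 mm of play.

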